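# Clip cartridges into the sloped packing rack, all the same way round

### The job

Fill the two empty berths of the sloped packing rack with the two loose cartridges, one standing in the white foam block and one lying on the table. Lay each one the same way as the cartridge already in the rack, flat side on the plate, brass end up the slope and side tab in its gap, and press it down past the sprung jaw until it lies fully home in the fork clip with the jaw closed over it. Leave the bottle, the cardboard box and the tape ring where they are.

Things in the scene. Friction and masses are not known exactly. Their poses are not given: they have to be found in the camera images.
- cart_1: Black D-section cartridge, 0.16 kg, 145 mm long, starting upright (brass end up) in the middle pocket of the foam block. Body 100 long, 28 wide, 36 high: flat underside, sides straight to 22, half-round top. Origin: centre of the body's flat underside; x to the brass end, z out of the round top. In x: body -50 to 50, brass tip 75, grey tip -70
- cart_2: The same cartridge, starting flat side down on the table at any heading. On both: brass stub 20 mm diameter, axis 18 above the underside; grey cap 22 wide, 26 high, 4 above the underside; a tab on the +y side at x = 35 to 47 mm, 12 high, sticking out 9
- cart_1_brass (a point): tip of the brass end of cart_1, on the stub's axis
- cart_2_brass (a point): tip of the brass end of cart_2, on the stub's axis
- tray: White plate of the rack, fixed, 190 mm along its 35 degree slope, 250 wide. Origin on its upper face, 92 mm above the table; x up the slope, z square out of the plate. Berths run along x at y = -80 (already filled with a fixed cartridge of the same shape), 0 and +80 mm (empty). Ends at x = -90 and 100 mm; nothing stands over 60 mm above the plate
- berth_a (a point): Seat of the middle berth: where a cartridge's origin comes when it lies home, axes as tray. Rails 10 mm high at y = +-17 (3 mm play); stop for the grey end at x = -75, 16 high; gap for the tab on the +y side, x = 29 to 53; fork clip at x = -38 to -22, 58 high, flared open at the top. From x = -20 to 24 mm the plate is free beside the cartridge for fingers
- berth_b (a point): Seat of the end berth (y = +80 mm on the plate): the same in all as berth_a
- jaw_a (a joint): sprung jaw of the middle berth's clip, on its -y side (the other prong, +y, is fixed, inner face y = 17 mm). 0 = closed, its nose at y = -9, z = 36 mm in the berth's frame, over the cartridge; grows in rad as it is pushed outward, about 0.2 while a cartridge passes. About 5 N on the cartridge pushes past it
- jaw_b (a joint): the same jaw of the end berth
- foam: White foam block, fixed on the table, 100 mm (x) by 170 mm (y) by 50 mm high, origin at the centre of its underside; three rectangular pockets in a row along y, 54 mm apart, 41 by 33 mm, 35 mm deep; cart_1 stands in the middle one with its flat side to the block's +x, loose by 2 to 3 mm
- spray: bystander: white bottle, 52 mm diameter, 150 mm high, origin under its centre
- carton: bystander: cardboard box 80 x 110 x 60 mm high, origin under its centre
- tape: bystander: blue ring of tape, 90 mm diameter, 25 mm high, lying flat, origin under its centre
Mind the look-alikes: they are no part of the job. What is shaped like the cart_2 but orange or red is not meant.

How it is judged:
On the way:
1. one of the cartridges lies home in an empty berth, brass end up the slope, under the closed jaw (((x of cart_1 in the frame of berth_a between -0.008 and 0.008 m and y of cart_1 in the frame of berth_a between -0.005 and 0.005 m and z of cart_1 in the frame of berth_a between -0.003 and 0.004 m and x of cart_1_brass in the frame of berth_a above 0.06 m and angle between the x axis of cart_1 and the x axis of berth_a, either way round below 0.09 rad and angle between the z axis of cart_1 and the z axis of berth_a, either way round below 0.09 rad and value of joint jaw_a below 0.1 rad) or (x of cart_1 in the frame of berth_b between -0.008 and 0.008 m and y of cart_1 in the frame of berth_b between -0.005 and 0.005 m and z of cart_1 in the frame of berth_b between -0.003 and 0.004 m and x of cart_1_brass in the frame of berth_b above 0.06 m and angle between the x axis of cart_1 and the x axis of berth_b, either way round below 0.09 rad and angle between the z axis of cart_1 and the z axis of berth_b, either way round below 0.09 rad and value of joint jaw_b below 0.1 rad) or (x of cart_2 in the frame of berth_a between -0.008 and 0.008 m and y of cart_2 in the frame of berth_a between -0.005 and 0.005 m and z of cart_2 in the frame of berth_a between -0.003 and 0.004 m and x of cart_2_brass in the frame of berth_a above 0.06 m and angle between the x axis of cart_2 and the x axis of berth_a, either way round below 0.09 rad and angle between the z axis of cart_2 and the z axis of berth_a, either way round below 0.09 rad and value of joint jaw_a below 0.1 rad) or (x of cart_2 in the frame of berth_b between -0.008 and 0.008 m and y of cart_2 in the frame of berth_b between -0.005 and 0.005 m and z of cart_2 in the frame of berth_b between -0.003 and 0.004 m and x of cart_2_brass in the frame of berth_b above 0.06 m and angle between the x axis of cart_2 and the x axis of berth_b, either way round below 0.09 rad and angle between the z axis of cart_2 and the z axis of berth_b, either way round below 0.09 rad and value of joint jaw_b below 0.1 rad))), for 0.2 s.
At the end, for the whole second after the job is handed in: Each of the two empty berths holds one cartridge: flat side down within 4 mm of the plate and parallel to it within 5 degrees, brass end up the slope, within 8 mm along and 5 mm across of the berth's seat, its jaw closed (under 0.1 rad), at rest and released (((x of cart_1 in the frame of berth_a between -0.008 and 0.008 m and y of cart_1 in the frame of berth_a between -0.005 and 0.005 m and z of cart_1 in the frame of berth_a between -0.003 and 0.004 m and x of cart_1_brass in the frame of berth_a above 0.06 m and angle between the x axis of cart_1 and the x axis of berth_a, either way round below 0.09 rad and angle between the z axis of cart_1 and the z axis of berth_a, either way round below 0.09 rad and value of joint each of jaw_a, jaw_b below 0.1 rad and x of cart_2 in the frame of berth_b between -0.008 and 0.008 m and y of cart_2 in the frame of berth_b between -0.005 and 0.005 m and z of cart_2 in the frame of berth_b between -0.003 and 0.004 m and x of cart_2_brass in the frame of berth_b above 0.06 m and angle between the x axis of cart_2 and the x axis of berth_b, either way round below 0.09 rad and angle between the z axis of cart_2 and the z axis of berth_b, either way round below 0.09 rad and linear speed of each of cart_1, cart_2 below 0.02 m/s) or (x of cart_1 in the frame of berth_b between -0.008 and 0.008 m and y of cart_1 in the frame of berth_b between -0.005 and 0.005 m and z of cart_1 in the frame of berth_b between -0.003 and 0.004 m and x of cart_1_brass in the frame of berth_b above 0.06 m and angle between the x axis of cart_1 and the x axis of berth_b, either way round below 0.09 rad and angle between the z axis of cart_1 and the z axis of berth_b, either way round below 0.09 rad and value of joint each of jaw_b, jaw_a below 0.1 rad and x of cart_2 in the frame of berth_a between -0.008 and 0.008 m and y of cart_2 in the frame of berth_a between -0.005 and 0.005 m and z of cart_2 in the frame of berth_a between -0.003 and 0.004 m and x of cart_2_brass in the frame of berth_a above 0.06 m and angle between the x axis of cart_2 and the x axis of berth_a, either way round below 0.09 rad and angle between the z axis of cart_2 and the z axis of berth_a, either way round below 0.09 rad and linear speed of each of cart_1, cart_2 below 0.02 m/s))); the robot touches nothing.
It fails at once if the white bottle is shoved or knocked over (distance of spray from where it was at the start of the episode above 0.04 m or angle between spray's own z axis and vertical above 0.5 rad).
It fails at once if the cardboard box is shoved or knocked over (distance of carton from where it was at the start of the episode above 0.04 m or angle between carton's own z axis and vertical above 0.5 rad).
It fails at once if the tape ring is shoved or knocked over (distance of tape from where it was at the start of the episode above 0.04 m or angle between tape's own z axis and vertical above 0.5 rad).
It also fails if it takes over 72 s, if anything falls off the work surface, if the arm or the gripper's body presses on something with over 40 N, if the wrist force passes 120 N, or if a joint passes its speed limit or range.

### The arm

A 6-joint arm with a two-finger parallel gripper is mounted at the origin on the work surface. World frame = base frame: x ahead of the robot, y to its left, z up, the work surface at z = 0. Lengths are in m, angles in rad, forces in N, time in s.
With the tool pointing down it reaches from about 0.275 to 0.875 m from the base axis. Payload 12.5 kg.
Tool frame: the origin (TCP) lies on the centre line of the jaws, within the pads' length; the fingertips stand r.finger_overhang ahead of it and the grasp point (between the pads) lies 3 mm ahead of it (r.finger_overhang is the distance from the TCP to the fingertips, in m); z points along the fingers, y is the line along which they close (so a half turn about z gives the same grasp; the last joint's range is limited). The gripper opens to 85 mm and grips with 20 to 120 N. Pads are 22 mm wide; open, the fingers measure 114 mm over their backs; the gripper's body (76 mm by 85 mm) begins 54 mm behind the grasp point. The pads swing forward as they close: fully open they stand 13 mm farther back than shut.
Start: joints at [-1.319, 0.351, 1.652, -0, 1.139, -0.085], TCP at [0.182, -0.519, 0.253] pointing down, gripper open.
Joint ranges: [-2.75, 2.75], [-0.79, 2.1], [0.01, 2.65], [-1.57, 4.71], [0.07, 3.14], [-2.87, 2.87]. Speed limits (rad/s): [2.22, 2.22, 2.79, 3.14, 3.14, 3.14].

### API

Orientations are given as a unit quaternion [x, y, z, w].
In Python, from cell import r, optics gives the robot as it stands. The module is installed in compiled form; this text tells all that it offers. Calls block until the motion is done:
- r.move_to(position, orientation): joint-space move of the TCP to a pose.
- r.move_linear(position, rot=None, vel=0.15): straight line of the TCP; rot=None keeps the orientation; vel is the mean speed in m/s.
- r.set_joints(angles): joint-space move.
- r.set_gripper(opening, squeeze=None): opening from 0.0 (shut) to 1.0 (fully open); squeeze is the grip in N (None keeps the last); returns when the fingers have stopped.
- r.sleep(seconds).
- r.inverse_kinematics(position, orientation): joint angles nearest the present ones, or None.
- optics.get_image(name): name is "scene" or "top"; returns a dict with "pixels" (400x640x3 uint8, red, green, blue), "depth" (400x640 float32, m along the optical axis (not along the pixel's ray), 0 where there is no reading), "fx", "fy", "cx", "cy" (pixels), "camera_from_world" (4x4, takes a point from world to camera coordinates). Camera axes: x right, y down, z forward; pixel columns grow to the right and rows downward; lengths in m; the calibration is good to about 2 mm. A picture is of the moment at which its call begins.
A pose or a line that the arm cannot do raises r.PlanningError and nothing moves.
- r.hand_in(): hands the job in; it is judged then, once.
Readings, each from a call of its own:
- r.current_t(): time.
- r.current_q(): joint angles.
- r.current_qvel(): joint speeds.
- r.current_effort(): joint torques, N m.
- r.current_tool_pos(): TCP position.
- r.current_ee_rot(): TCP orientation.
- r.current_contact_force(): force on the tool from outside, world axes, zero at the start.
- r.current_torque(): the same for the moment, N m.
- r.current_opening(): opening from 0.0 (shut) to 1.0 (fully open).
- r.current_finger_force(): force on a finger pad.
Only numpy, scipy, OpenCV 4.12 (cv2) and the standard library are available. Lean on these libraries where they do the work, as an engineer would, in place of code of your own. Each camera call takes 0.05 s, during which the arm holds its last target. There are 200 camera calls.

## Working session

There is one attempt and no reset: what is moved stays moved. The work goes in short steps, each a Python script; the robot and the scene stay as the last script left them, time stands still between calls to the robot, and variables do not carry over. Pictures are saved under pics/ and viewed, at most 10 in all, crops included, and the job is handed in when it is done.

```bash
mkdir -p pics
python3 - <<'E'
from cell import r, optics
import cv2,numpy as np
for n in("scene","top"):
    d=optics.get_image(n); np.savez(n+".npz",**d)
    cv2.imwrite(f"pics/{n}0.png",d["pixels"][:,:,::-1]); print(n,d["fx"],d["cx"],d["cy"],np.round(d["camera_from_world"],3).tolist(),(d["depth"]>0).mean())
print(r.finger_overhang,r.current_t(),r.current_ee_rot())
E
```

```text
scene 459.1728090186386 316.27644728165865 208.78566629205665 [[0.835, 0.55, -0.012, -0.392], [0.392, -0.611, -0.688, -0.192], [-0.385, 0.57, -0.726, 1.732], [0.0, 0.0, 0.0, 1.0]] 0.99621875
top 456.1650348053759 323.1512611285589 198.11104999186546 [[-0.013, -1.0, 0.013, -0.115], [-0.998, 0.012, -0.064, 0.532], [0.064, -0.014, -0.998, 1.377], [0.0, 0.0, 0.0, 1.0]] 0.99598046875
0.022 0.1 [ 9.85853836e-01  1.67606452e-01 -4.14189936e-05 -5.38111604e-04]
```

View pics/scene0.png

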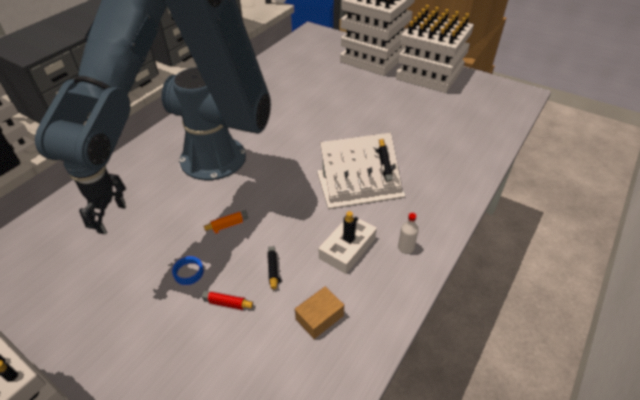

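View pics/top0.png

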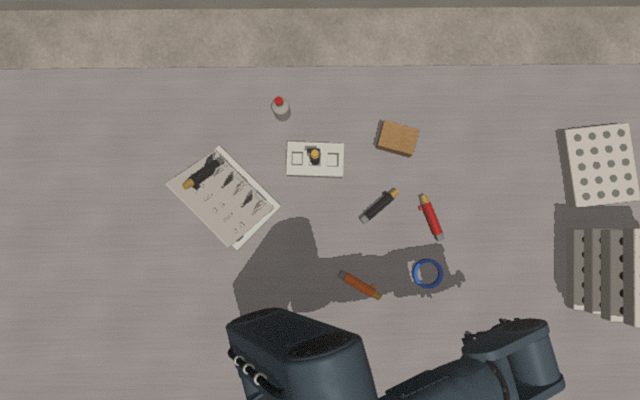

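Candidates for the loose black cartridge, in top-view pixels:
- black (380,205), on the table
- red (431,217), a look-alike
- orange (360,285), a look-alike
- black in foam (314,155), which is cart_1
- black in the rack (202,173), which is fixed

I choose (380,205) as cart_2 and (314,155) as cart_1. I'll check this in a close crop.

```bash
cat > h.py <<'E'
import numpy as np,cv2
def load(n): return dict(np.load(n+".npz"))
def cloud(d):
    v,u=np.mgrid[0:400,0:640]; z=d["depth"].astype(float)
    p=np.stack([(u-d["cx"])/d["fx"]*z,(v-d["cy"])/d["fy"]*z,z],-1)
    M=np.linalg.inv(d["camera_from_world"]); return p@M[:3,:3].T+M[:3,3]
def rays(d,uv):
    uv=np.atleast_2d(uv).astype(float); M=np.linalg.inv(d["camera_from_world"])
    q=np.c_[(uv[:,0]-d["cx"])/d["fx"],(uv[:,1]-d["cy"])/d["fy"],np.ones(len(uv))]
    return M[:3,3],q@M[:3,:3].T
def onplane(d,uv,p0,n):
    o,k=rays(d,uv); return o+k*(((p0-o)@n)/(k@n))[:,None]
E
python3 - <<'E'
from h import *
T=load("top");S=load("scene")
a=cv2.resize(T["pixels"][120:260,160:420],None,fx=3,fy=3,interpolation=cv2.INTER_CUBIC)
cv2.imwrite("pics/top_crop.png",a[:,:,::-1])
b=cv2.resize(S["pixels"][125:300,240:430],None,fx=3.4,fy=3.4,interpolation=cv2.INTER_CUBIC)
cv2.imwrite("pics/scene_crop.png",b[:595,:,::-1])
for n,d,tab in(("top",T,(400,230)),("scene",S,(300,220))):
    P=cloud(d); u,v=tab; print(n,"table z",P[v-5:v+5,u-5:u+5,2].mean().round(4),P[v-5:v+5,u-5:u+5,2].std().round(4))
    hs=cv2.cvtColor(d["pixels"],cv2.COLOR_RGB2HSV)
    # rack plane
    box=((P[...,2]>.02)&(P[...,2]<.17)&(hs[...,2]>110)&(hs[...,1]<60))
    m=np.zeros((400,640),bool)
    if n=="top": m[145:250,165:282]=1
    else: m[130:206,316:406]=1
    q=P[box&m]; 
    best=q
    for it in range(30):
        c=best.mean(0);nn=np.linalg.svd(best-c,full_matrices=0)[2][2]; nn*=np.sign(nn[2])
        e=np.abs((q-c)@nn); best=q[e<max(.003,.02*.8**it)]
    print("plane",c.round(4),nn.round(4),"tilt",np.degrees(np.arccos(nn[2])).round(2),"head",np.degrees(np.arctan2(-nn[1],-nn[0])).round(2),len(best),len(q),"z@c",c)
E
```

```text
top table z 0.0007 0.0033
plane [0.5182 0.1738 0.1036] [ 0.4027 -0.4059  0.8204] tilt 34.88 head 134.78 3279 4621 z@c [0.51822174 0.17378292 0.10356595]
scene table z -0.0003 0.0025
plane [0.5266 0.1673 0.0933] [ 0.4007 -0.4082  0.8202] tilt 34.89 head 134.47 2028 3873 z@c [0.52659083 0.16727327 0.09328534]
```

View pics/top_crop.png

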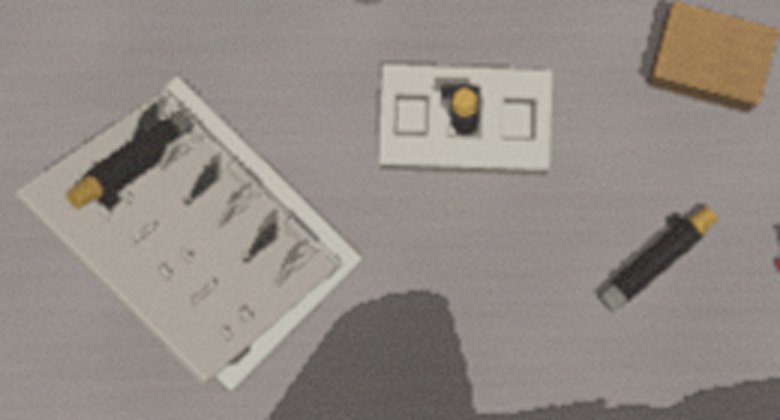

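View pics/scene_crop.png

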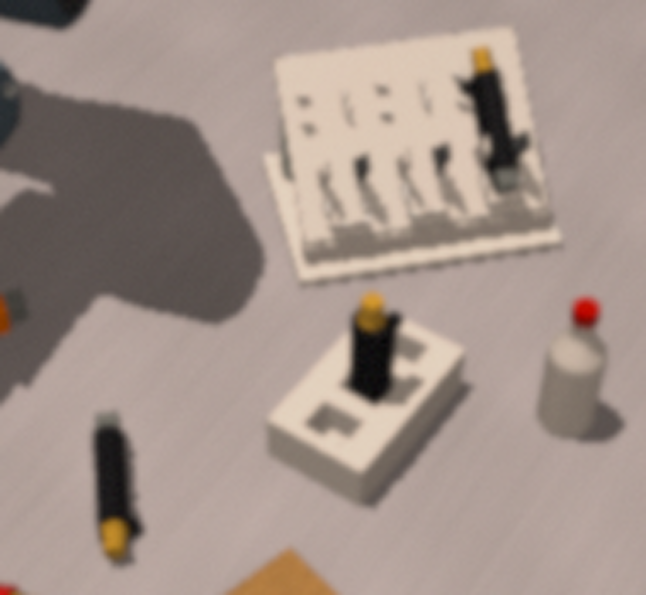

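The crops confirm the choice. cart_2 is black with its brass end at top-image px (395,189), its grey end at (364,219) and its tab on the up-left side. cart_1's tab points to the image's upper left (world +y), which fits foam +x ≈ world +x. Next I'll measure.

```bash
cat > meas.py <<'E'
from h import *
T=load("top");S=load("scene")
C={}
# average plane normal
nn=np.array([.4017,-.4070,.8203]);nn/=np.linalg.norm(nn)
hd=np.radians(134.62); t=np.radians(35)
X=np.array([np.cos(hd)*np.cos(t),np.sin(hd)*np.cos(t),np.sin(t)]);Y=np.array([-np.sin(hd),np.cos(hd),0]);Z=np.cross(X,Y)
for n,d in(("top",T),("scene",S)):
    P=cloud(d); m=np.zeros((400,640),bool)
    if n=="top": m[140:255,160:285]=1
    else: m[128:206,312:410]=1
    c0=np.array([.5224,.1705,.0984])   # near plane
    inl=m&(np.abs((P-c0)@Z)<.012)&(P[...,2]>.03)
    off=np.median(((P-c0)@Z)[inl&(np.abs((P-c0)@Z)<.006)])
    c=c0+off*Z
    v,u=np.nonzero(inl); Q=onplane(d,np.c_[u,v],c,Z)
    c=c+X*((.092-c[2])/X[2])
    a=(Q-c)@X;b=(Q-c)@Y
    lo=[];hi=[]
    for x in np.arange(-.06,.095,.005):
        s=(a>=x)&(a<x+.005); lo.append(b[s].min());hi.append(b[s].max())
    xs=np.arange(-.06,.095,.005); 
    tx=[a[(b>=y)&(b<y+.005)].max() for y in np.arange(-.11,.11,.005)]
    lo,hi=np.array(lo),np.array(hi)
    ml,mh=np.median(lo),np.median(hi)
    print(n,"off",off.round(4),"lo",ml.round(4),"hi",mh.round(4),"w",(mh-ml).round(4),"slopes",np.degrees(np.polyfit(xs,lo,1)[0]).round(2),np.degrees(np.polyfit(xs,hi,1)[0]).round(2),"topx",np.median(tx).round(4),"origin",(c+Y*(ml+mh)/2).round(4))
    hs=cv2.cvtColor(d["pixels"],cv2.COLOR_RGB2HSV);H,Sa,V=[hs[...,i].astype(int) for i in range(3)]
    brass=(H>12)&(H<30)&(Sa>110)&(V>90)
    w={"top":{"c2":(350,410,180,230),"c1":(300,330,145,168),"fx":(180,222,150,192)},"scene":{"c2":(262,284,244,292),"c1":(338,360,208,245),"fx":(374,398,136,176)}}[n]
    for k,(u0,u1,v0,v1) in w.items():
        mm=np.zeros((400,640),bool);mm[v0:v1,u0:u1]=1
        vv,uu=np.nonzero(mm&brass);bc=np.array([uu.mean(),vv.mean()])
        if k=="c2":
            body=mm&(V<75); 
            v2,u2=np.nonzero(body)
            br=onplane(d,np.c_[uu,vv],np.array([0,0,.018]),np.array([0,0,1.])); bd=onplane(d,np.c_[u2,v2],np.array([0,0,.018]),np.array([0,0,1.]))
            al=np.r_[br,bd]; 
            rc=cv2.minAreaRect((al[:,:2]*1000).astype(np.float32))
            B=br.mean(0);D=np.median(bd,0); print(n,"c2 brass c",B.round(4),"bodyc",D.round(4),"head",np.degrees(np.arctan2(*(B-D)[1::-1])).round(2),"rect",np.round(rc[0],1),np.round(rc[1],1),round(rc[2],1),len(uu),len(u2))
        elif k=="c1":
            print(n,"c1 brass",bc.round(1),len(uu),"at z.15/.16",onplane(d,bc,np.array([0,0,.150]),np.array([0,0,1.])).round(4),onplane(d,bc,np.array([0,0,.16]),np.array([0,0,1.])).round(4))
        else:
            o=c+Y*(ml+mh)/2+Z*.018; q=onplane(d,bc,o,Z)-o; print(n,"fixed brass in tray",(q@X).round(4),(q@Y).round(4),"expect .065,-.080")
    # foam top
    fm=np.zeros((400,640),bool)
    if n=="top": fm[135:185,280:350]=1
    else: fm[210:275,312:382]=1
    wh=(fm&(np.abs(P[...,2]-.05)<.012)&(V>120)&(Sa<60)).astype(np.uint8)
    wh=cv2.morphologyEx(wh,cv2.MORPH_CLOSE,np.ones((3,3)))
    v,u=np.nonzero(wh);q=onplane(d,np.c_[u,v],np.array([0,0,.05]),np.array([0,0,1.]))
    print(n,"foam",[np.round(z,1) for z in cv2.minAreaRect((q[:,:2]*1000).astype(np.float32))])
E
python3 meas.py
```

```text
top off 0.0011 lo -0.1339 hi 0.1144 w 0.2483 slopes 0.16 0.03 topx 0.1043 origin [0.5371 0.1695 0.092 ]
top c2 brass c [ 0.5441 -0.3383  0.018 ] bodyc [ 0.5071 -0.2919  0.018 ] head -51.42 rect [ 514.8 -296.8] [ 34.6 121.9] 44.0 44 292
top c1 brass [314.4 153.5] 69 at z.15/.16 [[ 0.6466 -0.097   0.15  ]] [[ 0.645 -0.097  0.16 ]]
top fixed brass in tray [0.06] [-0.0824] expect .065,-.080
top foam [array([645.8, -98. ]), array([170.1, 102. ]), np.float64(87.3)]
scene off -0.0008 lo -0.1358 hi 0.1116 w 0.2475 slopes 0.32 0.02 topx 0.0966 origin [0.5364 0.1735 0.092 ]
scene c2 brass c [ 0.5409 -0.3347  0.018 ] bodyc [ 0.5033 -0.2853  0.018 ] head -52.7 rect [ 510.6 -295.8] [ 31.7 141.8] 44.0 78 253
scene c1 brass [348.7 216.3] 71 at z.15/.16 [[ 0.649  -0.1014  0.15  ]] [[ 0.6533 -0.1095  0.16  ]]
scene fixed brass in tray [0.061] [-0.08] expect .065,-.080
scene foam [array([ 649.9, -100.9]), array([179.5, 105.4]), np.float64(87.2)]
```

```bash
cat > plan.py <<'E'
import numpy as np
from scipy.spatial.transform import Rotation as Ro
from cell import r
O=np.array([.5370,.1713,.092])
hd=np.radians(134.62+.1); t=np.radians(35)
X=np.array([np.cos(hd)*np.cos(t),np.sin(hd)*np.cos(t),np.sin(t)]);Y=np.array([-np.sin(hd),np.cos(hd),0]);Z=np.cross(X,Y)
RT=np.c_[X,Y,Z]; SEAT={"a":O,"b":O+.08*Y}
h2=np.radians(-52); RC2=Ro.from_euler("z",h2).as_matrix(); C2=np.array([.504,-.287,0])
f=np.radians(-2.7); xf=np.array([np.cos(f),np.sin(f),0]); zc=-xf; RC1=np.c_[[0,0,1],np.cross(zc,[0,0,1]),zc]
C1=np.array([.6465,-.0985,.085])-.018*zc
G={2:((.002,.024),0.,RC2,C2),1:((.005,.0235),np.radians(20),RC1,C1)}   # grasp (x,z) in cart, tilt
def tool(k,R,o,s,off=(0,0,0),world=(0,0,0)):
    """TCP pose for cart k having frame (R,o); off: shift in cart frame"""
    (gx,gz),tau=G[k][:2]; c,sn=np.cos(tau),np.sin(tau)
    zt=np.array([-sn,0,-c]); xt=s*np.array([c,0,-sn]); L=np.c_[xt,np.cross(zt,xt),zt]
    p=np.array([gx,0,gz])+off-.003*zt
    return o+R@p+np.array(world), Ro.from_matrix(R@L).as_quat()
E
python3 - <<'E'
from plan import *
for k in(2,1):
  for s in(1,-1):
    print(k,s)
    R,o=G[k][2:]
    for nm,a in(("pre",tool(k,R,o,s,world=(0,0,.12) if k==2 else -.09*xf+np.array([0,0,.03]))),("pick",tool(k,R,o,s)),("lift",tool(k,R,o,s,world=(0,0,.12 if k==2 else .06))))+tuple((b+str(h),tool(k,RT,SEAT[b],s,off=(0,0,h))) for b in "ab" for h in(.1,0)):
        q=r.inverse_kinematics(*a); print(nm,a[0].round(3),None if q is None else np.round(q,2))
E
```

```text
2 1
pre [ 0.505 -0.289  0.147] [-0.6   0.53  1.66 -0.    0.95  1.88]
pick [ 0.505 -0.289  0.027] [-0.6   0.72  1.7  -0.    0.72  1.88]
lift [ 0.505 -0.289  0.147] [-0.6   0.53  1.66 -0.    0.95  1.88]
a0.1 [0.587 0.121 0.197] [-0.04  0.7   1.35  0.4   1.57 -0.92]
a0 [0.547 0.161 0.115] [ 0.02  0.74  1.5   0.44  1.37 -0.95]
b0.1 [0.53  0.064 0.197] [-0.13  0.6   1.52  0.36  1.53 -1.02]
b0 [0.49  0.105 0.115] [-0.07  0.65  1.68  0.4   1.32 -1.05]
2 -1
pre [ 0.505 -0.289  0.147] [-0.6   0.53  1.66 -0.    0.95 -1.26]
pick [ 0.505 -0.289  0.027] [-0.6   0.72  1.7  -0.    0.72 -1.26]
lift [ 0.505 -0.289  0.147] [-0.6   0.53  1.66 -0.    0.95 -1.26]
a0.1 [0.587 0.121 0.197] [-0.04  0.7   1.35  0.4   1.57  2.23]
a0 [0.547 0.161 0.115] [0.02 0.74 1.5  0.44 1.37 2.19]
b0.1 [0.53  0.064 0.197] [-0.13  0.6   1.52  0.36  1.53  2.12]
b0 [0.49  0.105 0.115] [-0.07  0.65  1.68  0.4   1.32  2.09]
1 1
pre [ 0.548 -0.094  0.121] [-0.39  0.66  2.32  2.77  1.08 -1.51]
pick [ 0.638 -0.098  0.091] [-0.32  0.77  2.1   2.83  0.97 -1.48]
lift [ 0.638 -0.098  0.151] [-0.32  0.63  2.12  2.79  0.84 -1.43]
a0.1 [0.585 0.123 0.199] [ 0.05  0.57  1.48  0.2   1.28 -0.81]
a0 [0.544 0.164 0.117] [ 0.12  0.62  1.63  0.24  1.07 -0.79]
b0.1 [0.528 0.067 0.199] [-0.04  0.46  1.65  0.19  1.23 -0.9 ]
b0 [0.487 0.108 0.117] [ 0.03  0.52  1.81  0.23  1.01 -0.89]
1 -1
pre [ 0.548 -0.094  0.121] [-0.39  0.66  2.32  2.77  1.08  1.63]
pick [ 0.638 -0.098  0.091] [-0.32  0.77  2.1   2.83  0.97  1.66]
lift [ 0.638 -0.098  0.151] [-0.32  0.63  2.12  2.79  0.84  1.71]
a0.1 [0.585 0.123 0.199] [0.05 0.57 1.48 0.2  1.28 2.34]
a0 [0.544 0.164 0.117] [0.12 0.62 1.63 0.24 1.07 2.35]
b0.1 [0.528 0.067 0.199] [-0.04  0.46  1.65  0.19  1.23  2.24]
b0 [0.487 0.108 0.117] [0.03 0.52 1.81 0.23 1.01 2.25]
```

```bash
cat > pick2.py <<'E'
from plan import *
from cell import optics
import cv2
R,o=G[2][2:]
r.set_gripper(.75,60); r.move_to(*tool(2,R,o,1,world=(0,0,.10))); print(r.current_t())
r.move_linear(tool(2,R,o,1)[0],vel=.12); print("z",r.current_tool_pos().round(4) if hasattr(r.current_tool_pos(),'round') else r.current_tool_pos(),r.current_contact_force())
r.set_gripper(0.0,60); print(r.current_t(),"open",r.current_opening(),r.current_finger_force())
r.move_linear(tool(2,R,o,1,world=(0,0,.13))[0],vel=.2)
r.move_to(*tool(2,RT,SEAT["a"],1,off=(0,0,.10))); print(r.current_t(),r.current_opening(),r.current_contact_force())
for n in("scene","top"):
    d=optics.get_image(n); np.savez(n+"1.npz",**d)
T,S=[np.load(n+"1.npz")["pixels"] for n in("top","scene")]
a=cv2.resize(T[120:270,160:320],None,fx=2.6,fy=2.6); b=cv2.resize(S[100:250,290:440],None,fx=2.6,fy=2.6)
cv2.imwrite("pics/held2.png",np.hstack([a,b])[:,:,::-1])
E
python3 pick2.py
```

```text
2.1667
z [ 0.5056 -0.2888  0.0277] [-0.68565091 -0.46436352  0.34336735]
3.575 open 0.30871486979859597 60.79954236745834
6.75 0.30878508872792065 [ 0.64976663 -0.16802182 -2.09329354]
```

View pics/held2.png

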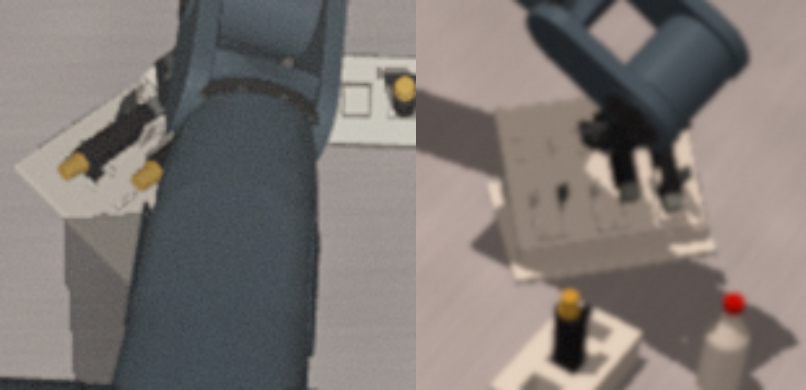

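The top half shows the held brass at (147,175) beside the fixed brass at (73,166). The scene half shows the held grey cap at (628,190) beside the fixed one at (675,203). I'll measure the lateral offset between each pair.

```bash
cat > diff.py <<'E'
import sys; from h import *; from plan import O,X,Y,Z
sfx,h,yb=sys.argv[1],float(sys.argv[2]),float(sys.argv[3])
def blobs(m):
    n,l,s,c=cv2.connectedComponentsWithStats(m.astype(np.uint8)); return [(s[i,4],c[i].round(1)) for i in range(1,n) if s[i,4]>12]
d=load("top"+sfx); H,Sa,V=[x.astype(int) for x in cv2.split(cv2.cvtColor(d["pixels"],cv2.COLOR_RGB2HSV))]
m=(H>12)&(H<30)&(Sa>110)&(V>90); m[:, :170]=0;m[:,285:]=0;m[:140]=0;m[255:]=0
for a,c in blobs(m): print("brass top",a,c,[(( onplane(d,c,O+Z*(.018+k),Z)[0]-O)@np.c_[X,Y]).round(4) for k in(0,h)])
d=load("scene"+sfx); P=cloud(d); H,Sa,V=[x.astype(int) for x in cv2.split(cv2.cvtColor(d["pixels"],cv2.COLOR_RGB2HSV))]
# end-cap points from depth: in tray frame
L=(P-O)@np.c_[X,Y,Z]
for nm,z0,yc in(("fixed",0,-.08),("held",h,yb)):
    s=(L[...,0]>-.085)&(L[...,0]<-.05)&(np.abs(L[...,1]-yc)<.02)&(L[...,2]>z0+.012)&(L[...,2]<z0+.045)&(V<130)
    q=L[s]; print(nm,len(q),q.mean(0).round(4) if len(q) else "", "yrange",np.percentile(q[:,1],[5,95]).round(4) if len(q) else "")
print(blobs((V>60)&(V<125)&(Sa<40)&(np.arange(640)>355)&(np.arange(640)<400)&(np.arange(400)[:,None]>160)&(np.arange(400)[:,None]<185)))
E
python3 diff.py 1 .1 0
```

```text
brass top 76 [188.3 183.3] [array([ 0.0582, -0.0813]), array([ 0.1105, -0.0512])]
brass top 80 [216.4 187. ] [array([ 0.0037, -0.0252]), array([ 0.0608, -0.0001])]
fixed 47 [-0.0607 -0.0799  0.0261] yrange [-0.0912 -0.071 ]
held 51 [-0.0605 -0.0003  0.1265] yrange [-0.0111  0.0091]
[(np.int32(37), array([371.9, 173.5])), (np.int32(46), array([388.2, 176.9]))]
```

```bash
cat > ins.py <<'E'
import sys; from plan import *
k,b,dx,dy=int(sys.argv[1]),sys.argv[2],float(sys.argv[3]),float(sys.argv[4]); hs=[float(x) for x in sys.argv[5:]]
for h in hs:
    p=tool(k,RT,SEAT[b],1,off=(dx,dy,h))[0]; r.move_linear(p,vel=.08 if h>.03 else .03)
    F=RT.T@np.array(r.current_contact_force()); M=RT.T@np.array(r.current_torque()); e=RT.T@(np.array(r.current_tool_pos())-p)
    print(h,"t",round(r.current_t(),2),"F",F.round(1),"M",M.round(2),"err mm",(e*1e3).round(2),"op",round(r.current_opening(),4))
    if np.abs(F).max()>35: print("STOP"); break
E
python3 ins.py 2 a 0 -.0005 .05 .03 .022 .015 .01 .006 .003 .001
```

```text
0.05 t 7.62 F [-2.4  1.2 -2.5] M [ 0.13  0.43 -0.02] err mm [-0.04 -0.06  0.29] op 0.313
0.03 t 8.44 F [-0.9  2.1 -3.5] M [ 0.43  0.45 -0.09] err mm [ 0.08  0.1  -0.34] op 0.3149
0.022 t 8.86 F [-1.1  1.9 -3.7] M [ 0.42  0.38 -0.09] err mm [ 0.09  0.12 -0.41] op 0.3098
0.015 t 9.24 F [-0.9  2.5 -3.2] M [ 0.39  0.42 -0.07] err mm [ 0.1   0.12 -0.37] op 0.3115
0.01 t 9.56 F [-2.5  2.5 -4.2] M [ 0.33  0.44 -0.02] err mm [ 0.09  0.11 -0.44] op 0.3125
0.006 t 9.84 F [-1.4  2.2 -4.4] M [0.23 0.41 0.01] err mm [ 0.11  0.03 -0.34] op 0.31
0.003 t 10.09 F [-1.8  0.1 -5.1] M [0.03 0.41 0.  ] err mm [ 0.06 -0.01 -0.25] op 0.3113
0.001 t 10.34 F [-1.3  0.3 -1.8] M [-0.02  0.41 -0.01] err mm [-0.02 -0.21  0.17] op 0.3091
```

```bash
python3 ins.py 2 a 0 -.0005 0 -.001 -.002 -.003
```

```text
0.0 t 10.59 F [0.3 1.  6. ] M [0.15 0.3  0.02] err mm [-0.05 -0.28  0.77] op 0.3125
-0.001 t 10.84 F [ 1.7  3.1 13.9] M [ 0.75 -0.01 -0.05] err mm [-0.05 -0.28  1.76] op 0.3124
-0.002 t 11.09 F [ 3.1  5.9 21.3] M [ 1.29 -0.32 -0.01] err mm [-0.05 -0.28  2.71] op 0.3087
-0.003 t 11.34 F [ 4.5  8.9 29. ] M [ 1.75 -0.59 -0.12] err mm [-0.04 -0.3   3.71] op 0.3127
```

```bash
python3 ins.py 2 a 0 -.0005 .001
cat > back.py <<'E'
import sys; from plan import *; from cell import optics; import cv2
k,b,sfx=int(sys.argv[1]),sys.argv[2],sys.argv[3]
r.set_gripper(.55,30); r.move_linear(tool(k,RT,SEAT[b],1,off=(0,0,.10))[0],vel=.15)
q=np.array(r.current_q()); q[0]-=.75; q[1]-=.1; r.set_joints(q); print(r.current_t())
for n in("scene","top"): np.savez(n+sfx+".npz",**optics.get_image(n))
T,S=[np.load(n+sfx+".npz")["pixels"] for n in("top","scene")]
a=cv2.resize(T[135:265,160:290],None,fx=3,fy=3,interpolation=2); b=cv2.resize(S[115:245,300:430],None,fx=3,fy=3,interpolation=2)
cv2.imwrite(f"pics/after{sfx}.png",np.hstack([a,b])[:,:,::-1])
E
python3 back.py 2 a 2; python3 diff.py 2 0 0
```

```text
0.001 t 11.62 F [-0.5  1.6  3. ] M [ 0.31  0.31 -0.01] err mm [-0.04  0.02 -0.2 ] op 0.3138
14.3917
brass top 72 [188.1 183.2] [array([ 0.0584, -0.0818]), array([ 0.0584, -0.0818])]
brass top 75 [209.9 202.7] [array([ 0.0536, -0.0006]), array([ 0.0536, -0.0006])]
fixed 51 [-0.0604 -0.0793  0.0259] yrange [-0.0892 -0.0698]
held 63 [-0.0632 -0.0014  0.0263] yrange [-0.0132  0.008 ]
[(np.int32(41), array([388.2, 176.9])), (np.int32(43), array([365.8, 181.3]))]
```

View pics/after2.png

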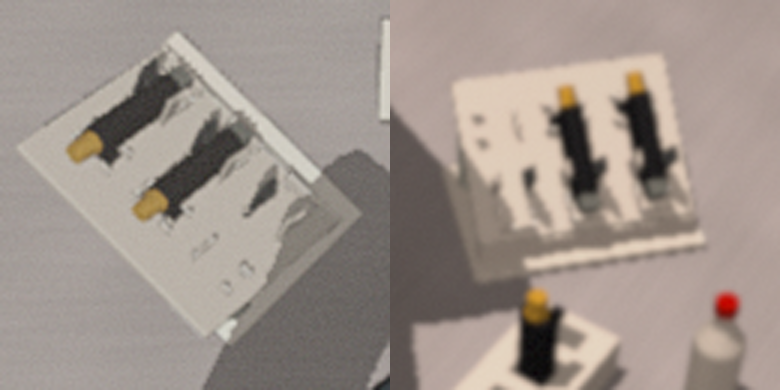

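cart_2 lies parallel to the fixed cartridge, with brass at (150,205) against (85,147) in the top half, and it has slid onto the stop. I'll compare its height along the body with the fixed one, and pick cart_1 in the same step.

```bash
cat > ht.py <<'E'
import sys; from h import *; from plan import O,X,Y,Z
sfx=sys.argv[1]; ys=[float(a) for a in sys.argv[2:]]
for n in("top","scene"):
    d=load(n+sfx); L=(cloud(d)-O)@np.c_[X,Y,Z]
    for y in ys: print(n,y,[(a,np.round(np.percentile(L[...,2][(np.abs(L[...,0]-a)<.008)&(np.abs(L[...,1]-y)<.009)&(L[...,2]<.05)],[50,75]),4).tolist()) for a in(-.015,.0,.015,.03,.06)])
E
python3 ht.py 2 -.08 -.001
cat > pick1.py <<'E'
from plan import *
R,o=G[1][2:]; bk=tool(1,R,o,1)[0]-.10*xf+np.array([0,0,.04])
p,q=tool(1,R,o,1)
r.set_gripper(.75,60)
r.move_to(bk+[0,0,.12],q); r.move_linear(bk,vel=.2); print(r.current_t(),r.current_tool_pos(),r.current_contact_force())
r.move_linear(p-.05*xf,vel=.15); r.move_linear(p,vel=.08); print(r.current_t(),r.current_contact_force())
r.set_gripper(0.0,60); print("op",r.current_opening(),r.current_finger_force(),r.current_contact_force())
E
python3 pick1.py
```

```text
top -0.08 [(-0.015, [0.036, 0.0369]), (0.0, [0.0352, 0.0373]), (0.015, [0.0354, 0.0373]), (0.03, [0.0353, 0.0369]), (0.06, [-0.0021, 0.0281])]
top -0.001 [(-0.015, [0.0359, 0.0375]), (0.0, [0.0346, 0.0364]), (0.015, [0.0361, 0.0372]), (0.03, [0.0352, 0.0373]), (0.06, [-0.0018, 0.0271])]
scene -0.08 [(-0.015, [0.0343, 0.035]), (0.0, [0.0325, 0.0337]), (0.015, [0.0331, 0.0358]), (0.03, [0.0327, 0.0353]), (0.06, [0.0246, 0.0276])]
scene -0.001 [(-0.015, [0.0327, 0.0345]), (0.0, [0.0333, 0.0361]), (0.015, [0.0328, 0.035]), (0.03, [0.034, 0.0357]), (0.06, [0.0227, 0.0269])]
17.4667 [ 0.53858966 -0.09357555  0.13153753] [0.42202181 0.68768808 0.31561202]
18.8167 [0.60987309 0.19432239 0.69116137]
op 0.3112635145386069 61.85782849788666 [-1.54603061  0.90023366  0.67748877]
```

```bash
cat > carry1.py <<'E'
from plan import *; from cell import optics; import cv2
R,o=G[1][2:]
r.move_linear(tool(1,R,o,1,world=(0,0,.12))[0],vel=.12); print(r.current_t(),r.current_opening(),r.current_contact_force())
r.move_to(*tool(1,RT,SEAT["b"],1,off=(0,0,.16))); r.move_linear(tool(1,RT,SEAT["b"],1,off=(0,0,.10))[0],vel=.15)
print(r.current_t(),r.current_opening(),r.current_contact_force())
for n in("scene","top"): np.savez(n+"3.npz",**optics.get_image(n))
T,S=[np.load(n+"3.npz")["pixels"] for n in("top","scene")]
a=cv2.resize(T[135:265,160:290],None,fx=3,fy=3,interpolation=2); b=cv2.resize(S[105:235,290:420],None,fx=3,fy=3,interpolation=2)
cv2.imwrite("pics/held1.png",np.hstack([a,b])[:,:,::-1])
E
python3 carry1.py; python3 diff.py 3 .1 .08
```

```text
20.3833 0.31513309739594575 [-0.31858293  0.16918734 -2.33057544]
23.125 0.31052513474788074 [ 0.92780879 -0.23233509 -1.77550589]
brass top 73 [188.2 183.3] [array([ 0.0584, -0.0814]), array([ 0.1107, -0.0513])]
brass top 76 [209.9 202.7] [array([ 0.0536, -0.0006]), array([0.1063, 0.0224])]
fixed 48 [-0.0606 -0.0805  0.0267] yrange [-0.0914 -0.0711]
held 55 [-0.0611  0.0799  0.1275] yrange [0.07   0.0891]
[(np.int32(43), array([388.6, 177. ])), (np.int32(33), array([365.5, 181.8]))]
```

View pics/held1.png

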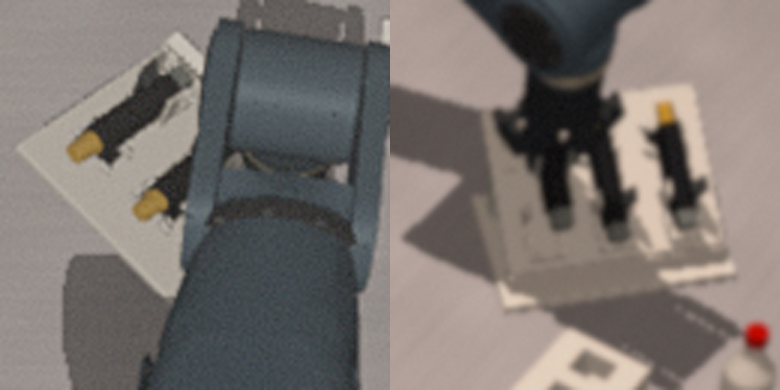

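The held grey cap sits 160.4 mm across from the fixed one, level along the slope, and about 100.8 mm above it. That is aligned, so I'll insert.

```bash
python3 ins.py 1 b 0.001 -.0005 .05 .03 .022 .015 .01 .006 .003 .001 0 -.001 -.002 -.003
```

```text
0.05 t 24.0 F [-1.1  0.3 -2.2] M [ 0.07  0.19 -0.02] err mm [-0.04 -0.18  0.37] op 0.3121
0.03 t 24.82 F [-0.7  2.4 -2.5] M [ 0.35  0.05 -0.19] err mm [ 0.13  0.15 -0.35] op 0.3142
0.022 t 25.23 F [-1.3  2.6 -3.3] M [ 0.36  0.1  -0.19] err mm [ 0.11  0.14 -0.39] op 0.3168
0.015 t 25.62 F [-0.5  1.9 -2.7] M [ 0.33  0.1  -0.2 ] err mm [ 0.13  0.16 -0.42] op 0.3081
0.01 t 25.93 F [-1.4  2.5 -3.6] M [ 0.35  0.1  -0.13] err mm [ 0.14  0.13 -0.43] op 0.3113
0.006 t 26.22 F [-2.   0.9 -4.8] M [ 0.22 -0.01 -0.13] err mm [ 0.1   0.06 -0.34] op 0.313
0.003 t 26.47 F [-0.7  1.3 -4.4] M [ 0.08  0.02 -0.04] err mm [ 0.06 -0.08 -0.15] op 0.3133
0.001 t 26.72 F [-1.1 -0.5 -1.5] M [-0.05  0.2  -0.03] err mm [-0.03 -0.18  0.13] op 0.3136
0.0 t 26.97 F [1.5 1.9 5.6] M [ 0.33  0.25 -0.09] err mm [-0.12 -0.3   0.84] op 0.3097
-0.001 t 27.22 F [ 5.4  6.7 15.1] M [ 0.99  0.12 -0.38] err mm [-0.12 -0.32  1.8 ] op 0.3126
-0.002 t 27.47 F [ 7.9 10.9 24.1] M [ 1.67 -0.01 -0.68] err mm [-0.11 -0.33  2.78] op 0.3101
-0.003 t 27.72 F [12.9 13.9 34.5] M [ 2.33 -0.06 -0.92] err mm [-0.1  -0.36  3.76] op 0.3122
```

```bash
python3 ins.py 1 b 0.001 -.0005 .001; python3 back.py 1 b 4; python3 diff.py 4 0 .08; python3 ht.py 4 -.08 -.001 .079
```

```text
0.001 t 28.0 F [2.5 1.  5.6] M [ 0.22  0.15 -0.08] err mm [-0.01 -0.01 -0.16] op 0.3142
30.6083
brass top 73 [188.2 183.3] [array([ 0.0584, -0.0814]), array([ 0.0584, -0.0814])]
brass top 76 [209.9 202.7] [array([ 0.0536, -0.0006]), array([ 0.0536, -0.0006])]
brass top 77 [230.  222.8] [array([0.0538, 0.0789]), array([0.0538, 0.0789])]
fixed 49 [-0.0607 -0.08    0.0258] yrange [-0.0906 -0.0704]
held 66 [-0.0633  0.0797  0.0267] yrange [0.0691 0.0895]
[(np.int32(14), array([392.9, 166.5])), (np.int32(44), array([388.4, 176.9])), (np.int32(41), array([365.9, 181.4]))]
top -0.08 [(-0.015, [0.0361, 0.0385]), (0.0, [0.0357, 0.0363]), (0.015, [0.0362, 0.0372]), (0.03, [0.0347, 0.036]), (0.06, [0.0018, 0.0276])]
top -0.001 [(-0.015, [0.0351, 0.036]), (0.0, [0.036, 0.0375]), (0.015, [0.0357, 0.037]), (0.03, [0.0343, 0.0374]), (0.06, [-0.1451, 0.0266])]
top 0.079 [(-0.015, [0.0349, 0.0369]), (0.0, [0.0344, 0.0366]), (0.015, [0.0356, 0.0374]), (0.03, [0.0361, 0.0379]), (0.06, [-0.0013, 0.0263])]
scene -0.08 [(-0.015, [0.0323, 0.0343]), (0.0, [0.0333, 0.0346]), (0.015, [0.0328, 0.0342]), (0.03, [0.0341, 0.0361]), (0.06, [0.0228, 0.0264])]
scene -0.001 [(-0.015, [0.0326, 0.0335]), (0.0, [0.033, 0.0351]), (0.015, [0.0329, 0.0364]), (0.03, [0.0328, 0.035]), (0.06, [0.025, 0.0267])]
scene 0.079 [(-0.015, [0.035, 0.0367]), (0.0, [0.0326, 0.0362]), (0.015, [0.0339, 0.0359]), (0.03, [0.0339, 0.0357]), (0.06, [0.0241, 0.0263])]
```

View pics/after4.png

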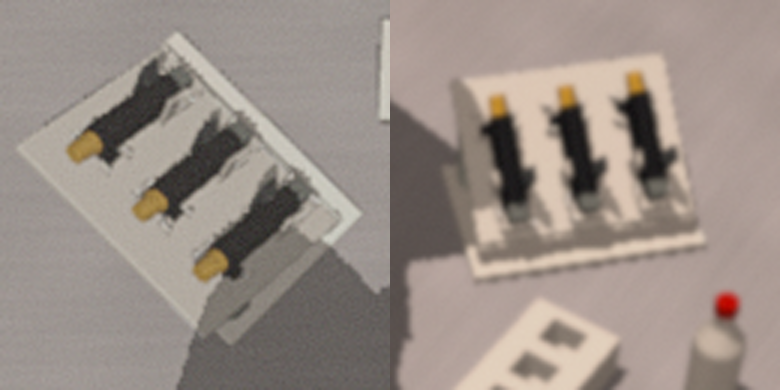

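All three cartridges lie parallel at the same height, with brass at (85,147), (150,205) and (211,265) in the top half. Both new ones rest on their stops with the jaws over them, and the arm is clear.

```bash
python3 -c "
from cell import r
print(r.hand_in(), r.current_t())"
```

```text
the job is handed in; nothing more can be done
the job is handed in; nothing more can be done
```

The job is handed in: cart_2 lies in the middle berth and cart_1 in the end berth, both down past their jaws. In the last images both sat flat at the fixed cartridge's height, resting on their stops. No verdict came back, and jaw closure was judged from the images and insertion forces only.

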